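# Load the sampler's holders and latch the vial rack

### The arm

A 6-joint arm with a two-finger parallel gripper is mounted at the origin on the work surface. World frame = base frame: x ahead of the robot, y to its left, z up, the work surface at z = 0. Lengths are in m, angles in rad, forces in N, time in s.
With the tool pointing down it reaches from about 0.375 to 0.825 m from the base axis. Payload 5.5 kg.
Tool frame: the origin (TCP) lies at the very end of the fingers, on their centre line; the grasp point (between the pads) lies 19 mm behind it; z points along the fingers, x is the direction in which the jaws open and shut, and the axes are right-handed (so a half turn about z gives the same grasp; the last joint's range is limited). The gripper opens to 85 mm and grips with 20 to 120 N. Pads are 22 mm wide; open, the fingers measure 114 mm over their backs; the gripper's body (76 mm by 85 mm) begins 54 mm behind the grasp point. The pads swing forward as they close: fully open they stand 13 mm farther back than shut.
Start: joints at [1.218, 0.314, -0.047, 1.21, 0, 1.571], TCP at [0.207, 0.563, 0.231] pointing down, gripper open.
Joint ranges: [-2.67, 2.67], [-0.69, 1.73], [-1.03, 1.25], [-2.08, 2.16], [-1.42, 1.45], [-3.14, 3.14]. Speed limits (rad/s): [2.39, 2.39, 3.01, 3.14, 3.14, 3.14].

### API

Orientations are given as a unit quaternion [x, y, z, w].
In Python, from rig import * gives the robot as it stands.
- The arm moves only by the shell command python3 -m crank 'ROWS' [FORCE]. ROWS is JSON, a list of rows, each a list of 7 numbers: the turn, a rotation vector about the tool's x, y, z in degrees, then the shift along the tool's x, y, z in m, then the opening in per cent of the stroke, from 0 (shut) to 100 (fully open). A call has 1 to 8 rows; each row shifts and turns the commanded pose from where the row before left it, along the tool's axes as they then stand; what a row does not reach is not made up. A row lasts 1/10 s, in which the tool goes at most 50 mm and 8.59 degrees, less where a joint would pass 70% of its speed; a pose out of reach is approached as far as the arm can. A call is refused whole if a number of a shift passes 0.05 or a number of a turn 8.59, either way. A call with a gripper value outside its range is refused whole. The fingers move at their own pace and stop on an object; FORCE is the grip in N (left out, the last holds). Time passes only in rows, so rows that do not move let the fingers close. It gives the time, the measured TCP pose, the force and the opening at its end, in the units of the state.
- observe(): the state, without advancing time (a new reading comes with each control period).
- capture(name): name is "side" or "top" or "wrist"; returns a dict with "image" (400x640x3 uint8, red, green, blue), "fx", "fy", "cx", "cy" (pixels), "cam_to_world" (4x4, takes a point from camera to world coordinates). Camera axes: x right, y up, looking along -z (the intrinsics and any distortion apply to the point x, -y, -z); pixel columns grow to the right and rows downward; lengths in m; the calibration is good to about 2 mm. The wrist camera is an equidistant fisheye: a pixel r from the principal point sees the ray r / f radians off the axis. A picture is of the moment at which its call begins. There is no depth.
- hand_in(): hands the job in, once; it reports no verdict.
The state is a dict: "time_s": time; "joint_pos": joint angles; "qvel": joint speeds; "tau": joint torques, N m; "tcp_pos": TCP position; "orientation": TCP orientation; "contact_force": force on the tool from outside, world axes, zero at the start; "ft_torque": the same for the moment, N m; "gripper_width": opening from 0.0 (shut) to 1.0 (fully open).
Only numpy, scipy, OpenCV 4.12 (cv2) and the standard library are available. Lean on these libraries where they do the work, as an engineer would, in place of code of your own. Each camera call takes 0.05 s, during which the arm holds its last target. There are 200 camera calls.

### The job

Make the sampler ready for its run: stand the wide jar in the big round holder, the slim bottle in the small round holder and the oblong reservoir in the oblong tray, each flat on the holder's floor. Set the square vial rack on the sprung loading stage and hold it pressed down until the latch catches, so that it stays down. Do the four in any order, never tip over the jar or the bottle, and let go of everything at the end.

Things in the scene. Friction and masses are not known exactly. Their poses are not given: they have to be found in the camera images.
- jar_center (a point): wide amber-glass jar with a white screw cap, standing upright: body 54 mm in diameter, 72 mm tall in all (straight glass side up to 50 mm, cap 48 mm in diameter above 56 mm), about 0.2 kg. The point is on its axis, 36 mm above its underside; z up along the axis. It belongs in the big ring.
- bottle_center (a point): slim amber-glass bottle with a white cap, standing upright: body 30 mm in diameter, 80 mm tall in all (straight side up to 62 mm, cap 24 mm in diameter), about 0.07 kg. The point is on its axis, 40 mm above its underside; z up along the axis. It belongs in the small ring.
- reservoir_center (a point): white plastic oblong reservoir, standing upright: 84 mm long (its x axis), 34 mm wide (y), body 60 mm high, with a small grey cap 24 mm in diameter and 12 mm high on top, 22 mm off centre; about 0.16 kg. The point is at the centre of the body, 30 mm above the underside. It belongs in the oblong tray, either way round.
- rack_center (a point): square metal vial rack: block 56 mm by 56 mm (x, y), 60 mm high, with nine small white vial caps 3 mm high on its top (63 mm in all, one cap at the middle); about 0.24 kg. The point is at the block's centre, 30 mm above the underside. It belongs on the loading stage, any side to the front.
- big_ring_floor (a point): big white-rimmed, grey-floored round holder fixed to the bench: a shallow dish, 78 mm outside and 70 mm inside diameter, rim 6 mm above its floor. The point is the centre of the inner floor, 3 mm above the bench; z up.
- small_ring_floor (a point): small white-rimmed, grey-floored round holder fixed to the bench: a shallow dish, 54 mm outside and 46 mm inside diameter, rim 6 mm above its floor. The point is the centre of the inner floor, 3 mm above the bench; z up.
- oblong_tray_floor (a point): white-rimmed, grey-floored oblong holder fixed to the bench: a shallow tray 100 mm (its x axis) by 50 mm (y) inside, walls 4 mm thick, rim 6 mm above its floor. The point is the centre of the inner floor, 3 mm above the bench.
- stage_pad (a point): the sprung loading stage: a square dark steel platform with a white rim, on a grey fixed housing about 122 mm by 96 mm. Pad 72 mm by 72 mm inside the rim, the rim 4 mm high and 4 mm thick. The point is the centre of the pad's surface and goes down with it: 50 mm above the bench when raised, x and y along the pad's sides. On its +x side, behind the rim, are two grey posts 44 mm high with the steel latch between them.
- stage (a joint): how far the loading stage is pressed down, in m: 0 raised, 0.014 at its stop. The spring pushes back with about 7 N at the top and 13 N at the stop. When latched it rests at about 0.010 to 0.011.
- latch (a joint): the stage's latch, in m: 0 open, 0.006 fully caught. Once the stage is pressed to its stop (anything beyond 0.012), the damped latch slides in by itself in about half a second, and then holds the stage down; let go sooner and the stage springs up again.
There are look-alikes about, which are no part of the job. Leave any red look-alike of the part that bears small_ring_floor alone. Leave any purple look-alike of the part that bears rack_center alone.

How it is judged:
By the outcome, as a careful person would: the job done as asked, in the order asked, and still so for the second after the job is handed in, with the robot touching nothing.
It also fails if it takes over 134 s, if anything falls off the work surface, if the arm or the gripper's body presses on something with over 40 N, if the wrist force passes 120 N, or if a joint passes its speed limit or range.

## Working session

There is one attempt and no reset: what is moved stays moved. The work goes in short steps, Python scripts to look and compute and a shell command to move; the robot and the scene stay as the last step left them, time stands still between calls to the robot, and variables do not carry over. Pictures are saved under pics/ and viewed, about 12 in all and at most 16, crops included, and the job is handed in when it is done.

```bash
mkdir -p pics; ls; python3 - <<'E'
from rig import *
import cv2
s=observe();print({k:s[k] for k in("time_s","tcp_pos","orientation","gripper_width","contact_force")})
for n in("top","side"):
    c=capture(n);cv2.imwrite(f"pics/{n}0.png",c["image"][:,:,::-1]);print(n,c["fx"],c["fy"],c["cx"],c["cy"],[k for k in c],c["cam_to_world"])
E
```

```text
pics
{'time_s': 0.0, 'tcp_pos': array([0.20711231, 0.562503  , 0.23044236]), 'orientation': array([ 8.20217010e-01,  5.72051874e-01, -6.86557878e-04,  4.88327760e-04]), 'gripper_width': 0.9996892010710339, 'contact_force': array([0.00644536, 0.49349398, 0.37739119])}
top 389.145484295809 389.145484295809 319.477792923285 197.85970203610802 ['image', 'fx', 'fy', 'cx', 'cy', 'cam_to_world'] [[ 4.91883011e-02  9.73510117e-01 -2.23290313e-01  2.97254204e-01]
 [-9.98789235e-01  4.81132171e-02 -1.02558954e-02  1.20568624e-02]
 [ 7.58997399e-04  2.23524431e-01  9.74698032e-01  1.13151126e+00]
 [ 0.00000000e+00  0.00000000e+00  0.00000000e+00  1.00000000e+00]]
side 362.31269878916356 362.31269878916356 324.8087286537327 196.3861396251588 ['image', 'fx', 'fy', 'cx', 'cy', 'cam_to_world'] [[ 0.98088419  0.09875643 -0.16767045  0.34800048]
 [-0.19425424  0.54771515 -0.81380182 -0.8079953 ]
 [ 0.01146748  0.83081604  0.55642898  0.60968315]
 [ 0.          0.          0.          1.        ]]
```

View pics/top0.png

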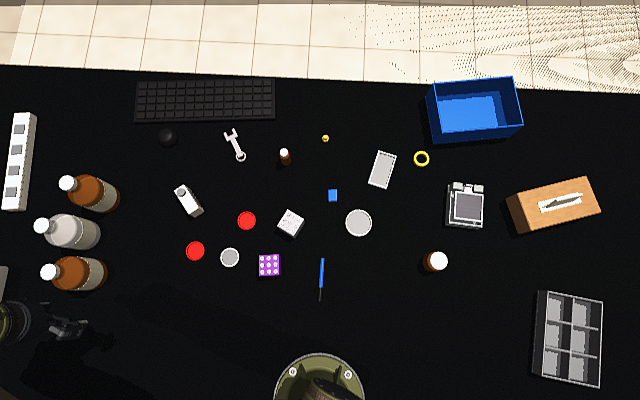

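View pics/side0.png

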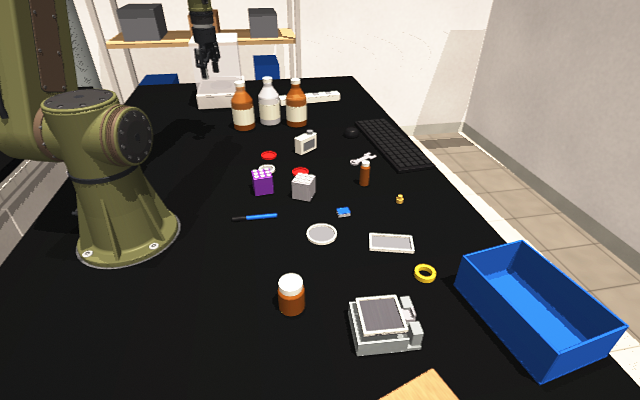

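```bash
cat > h.py <<'E'
from rig import *
import cv2, numpy as np
def ray(c,u,v,name):
    x,y=(u-c["cx"])/c["fx"],(v-c["cy"])/c["fy"]
    if name=="wrist":
        r=np.hypot(x,y); k=np.sin(r)/r if r>1e-9 else 1; d=np.array([x*k,-y*k,-np.cos(r)])
    else: d=np.array([x,-y,-1.])
    M=np.array(c["cam_to_world"]); return M[:3,3],M[:3,:3]@d
def onz(c,u,v,z,name):
    o,d=ray(c,u,v,name); return o+d*(z-o[2])/d[2]
def rect(c,m,z,name):
    """largest contour of mask m -> world points on plane z -> min-area rect (centre, size mm, long-side angle deg)"""
    cs,_=cv2.findContours(m.astype(np.uint8),cv2.RETR_EXTERNAL,cv2.CHAIN_APPROX_NONE)
    k=max(cs,key=cv2.contourArea)[:,0]
    P=np.array([onz(c,u,v,z,name)[:2] for u,v in k])*1000
    (cx,cy),(w,h),a=cv2.minAreaRect(P.astype(np.float32))
    if h>w: w,h,a=h,w,a+90
    (ex,ey),R=cv2.minEnclosingCircle(P.astype(np.float32))
    return np.round([cx,cy,w,h,(a+90)%180-90],1),np.round([ex,ey,R],1),k.mean(0).round(1)
def state():
    from scipy.spatial.transform import Rotation as R
    s=observe(); M=R.from_quat(s["orientation"]).as_matrix()
    return s,M
def go(x,y,z,yaw,s=None):
    """tool-axis shift to world target, and turn about tool z so that jaw axis has direction yaw deg (mod 180)"""
    s,M=state(); d=np.array([x,y,z])-s["tcp_pos"]; cur=np.degrees(np.arctan2(M[1,0],M[0,0]))
    t=(yaw-cur+90)%180-90
    print("tcp",s["tcp_pos"].round(4),"yaw",round(cur,1),"tilt",M[:,2].round(3),"J6",s["joint_pos"][5].round(2),"shift tool",(M.T@d).round(4),"turn about tool z",round(-t,1))
E
python3 - <<'E'
from h import *
c=capture("top");im=c["image"];hsv=cv2.cvtColor(im,cv2.COLOR_RGB2HSV)
g=(hsv[...,2]>95)&(hsv[...,1]<70)
for n,(u0,v0,u1,v1),z in [("jarcap",(420,245,455,275),.072),("bottlecap",(275,145,295,160),.08),("reservoir",(168,178,208,222),.06),("rack",(272,205,308,240),.06),("small",(216,244,242,270),.009),("big",(340,205,376,240),.009),("tray",(364,146,400,194),.009),("stage",(442,178,490,232),.052)]:
    m=np.zeros_like(g);m[v0:v1,u0:u1]=g[v0:v1,u0:u1];print(n,*rect(c,m,z,"top"))
cv2.imwrite("pics/crop1.png",cv2.resize(im[130:285,165:490,::-1],None,fx=2.4,fy=2.4,interpolation=cv2.INTER_CUBIC))
E
```

```text
jarcap [ 383.6 -305.    47.1   45.8  -44.2] [ 383.9 -305.    24.6] [438.3 260.2]
bottlecap [667.  132.1  24.2  20.    3.9] [667.  132.1  12.8] [283.5 152. ]
reservoir [516.8 393.6 101.9  39.8  39.8] [517.  392.1  52.7] [188.2 200.5]
rack [469.6 101.8  56.9  55.9 -28.3] [470.  101.9  37.7] [290.1 222. ]
small [369.7 273.9  54.2  51.4   5.5] [369.  273.8  27.9] [229.3 256.8]
big [486.7 -92.   77.7  76.  -42.8] [486.8 -91.8  40.4] [358.1 222.4]
tray [ 652.8 -159.8  111.    59.1  -16.2] [ 653.1 -158.6   61. ] [381.9 169.2]
stage [ 547.7 -392.9  123.3   94.6   -4.8] [ 545.2 -392.2   73.7] [461.8 206.3]
```

View pics/crop1.png

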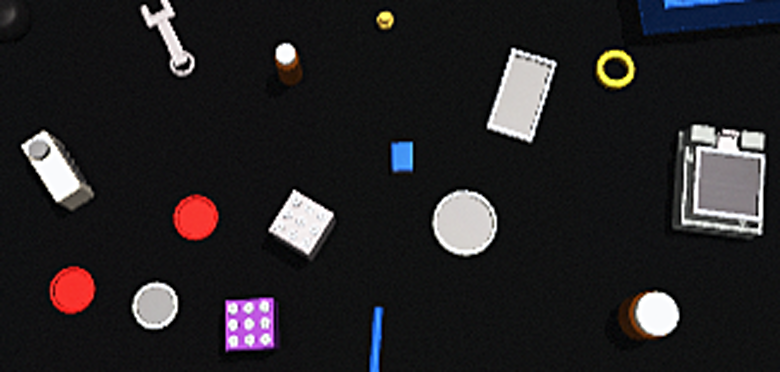

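Candidates: the small round holder is at top (229,257) in white/grey. The discs at (246,220) and (195,251) are red decoys. The rack is the grey/white block at (290,222); the block at (269,265) is the purple decoy. The crop confirms both: grey floor with white rim at crop (155,305), metal block at crop (301,223).

```bash
python3 - <<'E'
from h import *
go(.512,.390,.20,-50)
c=capture("top");im=c["image"];hsv=cv2.cvtColor(im,cv2.COLOR_RGB2HSV)
# bright top face only
for t in (150,180,200):
    g=(hsv[...,2]>t)&(hsv[...,1]<70)
    for n,(u0,v0,u1,v1),z in [("reservoir",(168,178,208,222),.06),("rack",(272,205,308,240),.06)]:
        m=np.zeros_like(g);m[v0:v1,u0:u1]=g[v0:v1,u0:u1];print(t,n,*rect(c,m,z,"top"))
# stage pad: dark inner area
g=(hsv[...,2]>60)&(hsv[...,2]<150); m=np.zeros_like(g);m[188:222,452:484]=g[188:222,452:484]
m=cv2.morphologyEx(m.astype(np.uint8),cv2.MORPH_OPEN,np.ones((5,5)));print("pad",*rect(c,m,.05,"top"))
E
```

```text
tcp [0.2072 0.5626 0.2306] yaw 69.8 tilt [-0.    -0.001 -1.   ] J6 1.57 shift tool [-0.0566  0.3457  0.0307] turn about tool z -60.2
150 reservoir [521.1 399.7  84.3  34.   37.8] [521.2 400.5  43.4] [185.8 198.8]
150 rack [469.4 101.6  56.1  55.1 -28.4] [470.  102.   37.7] [289.9 222.1]
180 reservoir [521.3 399.9  83.6  33.9  37.9] [520.7 401.2  43.2] [185.8 198.8]
180 rack [469.3 101.7  55.3  54.5 -28.4] [470.  102.   37.7] [290.1 222. ]
200 reservoir [521.6 400.2  82.7  33.7  37.9] [520.9 401.   43.2] [185.8 198.8]
200 rack [470.1 101.6  54.2  54.1 -28.1] [470.  102.   37.7] [290.1 221.9]
pad [ 542.5 -400.2   70.9   68.    85.5] [ 542.3 -399.    46.6] [468.1 206. ]
```

```bash
python3 -m crank '[[0,0,0,-0.0055,0.0438,0,100],[0,0,0,-0.0055,0.0438,0,100],[0,0,0,-0.0055,0.0438,0,100],[0,0,0,-0.0055,0.0438,0,100],[0,0,0,-0.0055,0.0438,0,100],[0,0,0,-0.0055,0.0438,0,100],[0,0,0,-0.0055,0.0438,0,100],[0,0,0,-0.0055,0.0438,0,100]]' 50
python3 -m crank '[[0,0,-8.3,0,0,0.01,100],[0,0,-8.3,0,0,0.01,100],[0,0,-8.3,0,0,0.01,100],[0,0,-8.3,0,0,0.01,100],[0,0,-8.3,0,0,0.01,100],[0,0,-8.3,0,0,0.01,100],[0,0,-8.3,0,0,0.01,100],[0,0,0,0,0,0,100]]'
python3 -c "
from h import *
go(.521,.400,.016,-52.1)"
```

```text
time_s: 1.0
tcp_pos: [0.5223, 0.3995, 0.2311]
orientation: [0.82, 0.572, -0.0, -0.0]
contact_force: [-0.2, 0.1, -0.6]
gripper_width: 0.999
time_s: 1.8
tcp_pos: [0.5199, 0.3999, 0.1594]
orientation: [0.439, 0.898, -0.001, -0.001]
contact_force: [-0.4, -0.7, -0.8]
gripper_width: 0.998
tcp [0.5199 0.3999 0.1594] yaw 127.9 tilt [-0.003 -0.002 -1.   ] J6 -0.01 shift tool [-0.0006  0.0014  0.1434] turn about tool z 0.0
```

```bash
python3 -m crank '[[0,0,0,0,0,0.04,100],[0,0,0,0,0,0.04,100],[0,0,0,0,0,0.03,100],[0,0,0,0,0,0.02,100],[0,0,0,0,0,0.01,100],[0,0,0,0,0,0,100],[0,0,0,0,0,0,0],[0,0,0,0,0,0,0]]' 50
python3 -m crank '[[0,0,0,0,0,0,0],[0,0,0,0,0,0,0],[0,0,0,0,0,0,0],[0,0,0,0,0,0,0],[0,0,0,0,0,0,0],[0,0,0,0,0,0,0]]'
python3 -c "
from h import *
go(.652,-.159,.15,73.8)"
```

```text
time_s: 2.6
tcp_pos: [0.5221, 0.4015, 0.0231]
orientation: [0.44, 0.898, 0.001, 0.001]
contact_force: [0.2, 0.1, -0.2]
gripper_width: 0.692
time_s: 3.2
tcp_pos: [0.5216, 0.4015, 0.0226]
orientation: [0.439, 0.898, 0.001, 0.0]
contact_force: [-0.8, 0.6, 6.0]
gripper_width: 0.391
tcp [0.5216 0.4015 0.0226] yaw 127.9 tilt [ 0.002  0.002 -1.   ] J6 -0.01 shift tool [-0.5224 -0.241  -0.128 ] turn about tool z 54.1
```

```bash
python3 -m crank '[[0,0,0,0,0,-0.03,0],[0,0,0,0,0,-0.05,0],[0,0,0,0,0,-0.05,0],[0,0,0,-0.0327,-0.0151,0,0],[0,0,0,-0.0327,-0.0151,0,0],[0,0,0,-0.0327,-0.0151,0,0],[0,0,0,-0.0327,-0.0151,0,0],[0,0,0,-0.0327,-0.0151,0,0]]'
python3 -m crank '[[0,0,0,-0.0327,-0.0151,0,0],[0,0,0,-0.0327,-0.0151,0,0],[0,0,0,-0.0327,-0.0151,0,0],[0,0,0,-0.0327,-0.0151,0,0],[0,0,0,-0.0327,-0.0151,0,0],[0,0,0,-0.0327,-0.0151,0,0],[0,0,0,-0.0327,-0.0151,0,0],[0,0,0,-0.0327,-0.0151,0,0]]'
python3 -m crank '[[0,0,0,-0.0327,-0.0151,0,0],[0,0,0,-0.0327,-0.0151,0,0],[0,0,0,-0.0327,-0.0151,0,0],[0,0,0,0,0,0,0],[0,0,0,0,0,0,0]]'
python3 -m crank '[[0,0,7.73,0,0,0,0],[0,0,7.73,0,0,0,0],[0,0,7.73,0,0,0,0],[0,0,7.73,0,0,0,0],[0,0,7.73,0,0,0,0],[0,0,7.73,0,0,0,0],[0,0,7.73,0,0,0,0],[0,0,0,0,0,0,0]]'
python3 -c "
from h import *
go(.6525,-.1595,.027,73.8)
cv2.imwrite('pics/top1.png',capture('top')['image'][100:300,150:500,::-1].repeat(2,0).repeat(2,1))
cv2.imwrite('pics/wrist1.png',capture('wrist')['image'][:,:,::-1])"
```

```text
time_s: 4.0
tcp_pos: [0.5616, 0.2237, 0.1512]
orientation: [0.439, 0.898, -0.0, -0.0]
contact_force: [0.4, 0.4, -2.0]
gripper_width: 0.397
time_s: 4.8
tcp_pos: [0.6268, -0.0569, 0.1511]
orientation: [0.439, 0.898, -0.0, -0.0]
contact_force: [0.1, -0.8, -1.4]
gripper_width: 0.395
time_s: 5.3
tcp_pos: [0.651, -0.1613, 0.1507]
orientation: [0.44, 0.898, 0.0, -0.001]
contact_force: [0.7, 0.2, -2.0]
gripper_width: 0.389
time_s: 6.1
tcp_pos: [0.6511, -0.159, 0.1512]
orientation: [0.799, 0.601, -0.0, -0.0]
contact_force: [-0.3, -0.7, -1.2]
gripper_width: 0.389
tcp [ 0.6511 -0.159   0.1512] yaw 73.9 tilt [-0.001  0.    -1.   ] J6 0.04 shift tool [-1.000e-04  1.600e-03  1.242e-01] turn about tool z 0.1
```

View pics/wrist1.png

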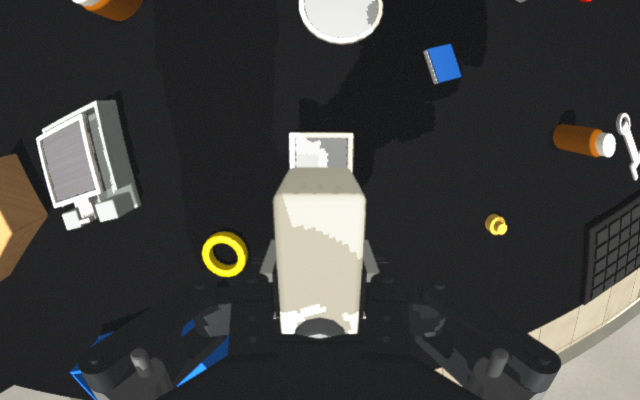

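The wrist picture shows the reservoir held upright and aligned with the tray below it (tray centred at column 322, reservoir at 320). Lower now.

```bash
python3 -m crank '[[0,0,0,0,0.0015,0.03,0],[0,0,0,0,0,0.03,0],[0,0,0,0,0,0.03,0],[0,0,0,0,0,0.015,0],[0,0,0,0,0,0.01,0],[0,0,0,0,0,0.005,0],[0,0,0,0,0,0.003,0],[0,0,0,0,0,0,0]]'
python3 -c "
from h import *
go(.6525,-.1595,.0256,73.8)"
```

```text
time_s: 7.0
tcp_pos: [0.6537, -0.1612, 0.0291]
orientation: [0.8, 0.6, 0.0, 0.001]
contact_force: [0.5, 1.3, -1.7]
gripper_width: 0.393
tcp [ 0.6537 -0.1612  0.0291] yaw 73.8 tilt [ 0.001 -0.    -1.   ] J6 0.04 shift tool [ 0.0013 -0.0016  0.0035] turn about tool z -0.0
```

```bash
python3 -m crank '[[0,0,0,0,0,0.002,0],[0,0,0,0,0,0.002,0],[0,0,0,0,0,0,0]]'
python3 -m crank '[[0,0,0,0,0,0,60],[0,0,0,0,0,0,60],[0,0,0,0,0,0,60],[0,0,0,0,0,0,60],[0,0,0,0,0,-0.03,60],[0,0,0,0,0,-0.05,80],[0,0,0,0,0,-0.05,100],[0,0,0,0,0,0,100]]'
python3 -c "
from h import *
go(.667,.132,.15,90)
cv2.imwrite('pics/top2.png',capture('top')['image'][100:300,150:500,::-1].repeat(2,0).repeat(2,1))"
```

```text
time_s: 7.3
tcp_pos: [0.6539, -0.1612, 0.0256]
orientation: [0.8, 0.6, 0.001, 0.001]
contact_force: [-0.4, 0.4, 4.4]
gripper_width: 0.393
time_s: 8.1
tcp_pos: [0.6577, -0.1622, 0.1627]
orientation: [0.8, 0.6, 0.004, 0.005]
contact_force: [-0.1, -0.6, 0.3]
gripper_width: 1.0
tcp [ 0.6577 -0.1622  0.1627] yaw 73.8 tilt [ 0.012 -0.003 -1.   ] J6 0.04 shift tool [ 0.2851 -0.0734  0.0119] turn about tool z -16.2
```

```bash
python3 -m crank '[[0,0,0,0.0407,-0.0105,0,100],[0,0,0,0.0407,-0.0105,0,100],[0,0,0,0.0407,-0.0105,0,100],[0,0,0,0.0407,-0.0105,0,100],[0,0,0,0.0407,-0.0105,0,100],[0,0,0,0.0407,-0.0105,0,100],[0,0,0,0.0407,-0.0105,0,100],[0,0,0,0,0,0,100]]'
python3 -c "
from h import *
c=capture('top');im=c['image'];hsv=cv2.cvtColor(im,cv2.COLOR_RGB2HSV)
for t in(150,180):
    g=(hsv[...,2]>t)&(hsv[...,1]<70);m=np.zeros_like(g);m[140:198,360:404]=g[140:198,360:404];print(rect(c,m,.063,'top'))
cv2.imwrite('pics/top3.png',cv2.resize(im[120:240,260:500,::-1],None,fx=3,fy=3))
cv2.imwrite('pics/wrist3.png',capture('wrist')['image'][:,:,::-1])
go(.667,.132,.021,73.8)"
```

```text
time_s: 8.95
tcp_pos: [0.661, 0.1383, 0.1526]
orientation: [0.798, 0.603, -0.0, -0.001]
contact_force: [-0.2, -1.2, -0.3]
gripper_width: 0.997
(array([ 640.5, -153.1,  115.2,   56. ,  -15.6]), array([ 640.2, -150.8,   61.6]), array([382.4, 167.5]))
(array([ 638.9, -161.1,  113.7,   37.9,  -16.2]), array([ 638.4, -163. ,   58.6]), array([386.4, 168.9]))
tcp [0.6611 0.1339 0.1528] yaw 73.9 tilt [-0.002 -0.001 -1.   ] J6 0.48 shift tool [0.     0.0064 0.1318] turn about tool z 0.1
```

View pics/top3.png

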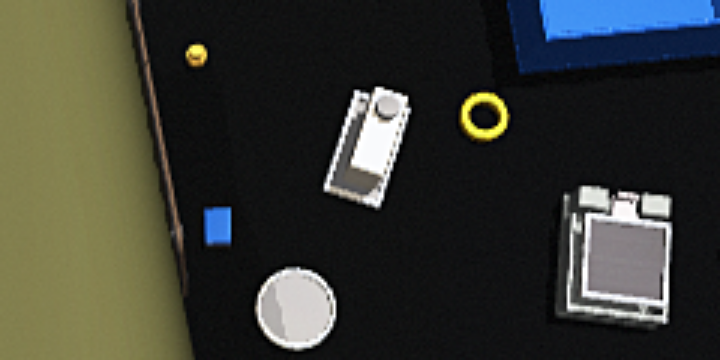

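View pics/wrist3.png

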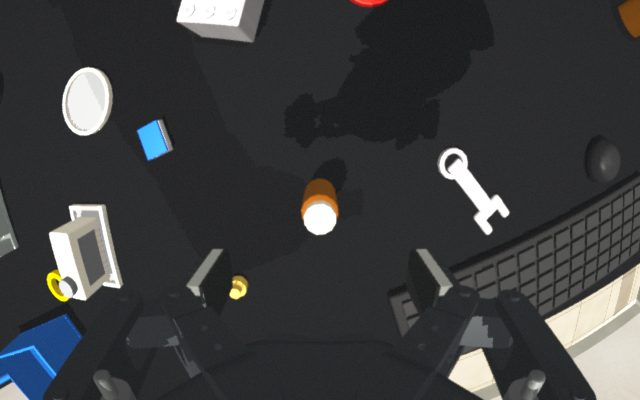

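Crop: reservoir stands inside the tray rim (crop 350–410, 88–190). Wrist: bottle cap centred between the jaws at (320,218); the yellow pawn is clear of the descending finger.

```bash
python3 -m crank '[[0,0,0,0,0.0055,0.03,100],[0,0,0,0,0,0.03,100],[0,0,0,0,0,0.03,100],[0,0,0,0,0,0.02,70],[0,0,0,0,0,0.015,70],[0,0,0,0,0,0.006,70],[0,0,0,0,0,0,70],[0,0,0,0,0,0,70]]' 35
python3 -c "
from h import *
go(.667,.132,.021,73.8)"
python3 -m crank '[[0,0,0,0,0,0,50],[0,0,0,0,0,0,45],[0,0,0,0,0,0,40],[0,0,0,0,0,0,36],[0,0,0,0,0,0,30],[0,0,0,0,0,0,0],[0,0,0,0,0,0,0],[0,0,0,0,0,0,0]]'
python3 -c "
from h import *
go(.370,.274,.15,73.8)"
```

```text
time_s: 9.85
tcp_pos: [0.6681, 0.1313, 0.0243]
orientation: [0.8, 0.6, 0.001, 0.0]
contact_force: [0.2, 0.1, 0.7]
gripper_width: 0.698
tcp [0.6681 0.1313 0.0243] yaw 73.8 tilt [ 0.001  0.    -1.   ] J6 0.48 shift tool [ 0.0004 -0.0012  0.0033] turn about tool z -0.0
time_s: 10.65
tcp_pos: [0.6677, 0.1318, 0.0239]
orientation: [0.8, 0.6, 0.001, 0.0]
contact_force: [-0.3, 1.4, 5.3]
gripper_width: 0.341
tcp [0.6677 0.1318 0.0239] yaw 73.8 tilt [ 0.001  0.    -1.   ] J6 0.48 shift tool [ 0.0535 -0.3255 -0.1263] turn about tool z -0.0
```

```bash
python3 -m crank '[[0,0,0,0,0,-0.02,0],[0,0,0,0,0,-0.04,0],[0,0,0,0,0,-0.04,0],[0,0,0,0,0,-0.03,0],[0,0,0,0,0,0,0],[0,0,0,0.0054,-0.0326,0,0],[0,0,0,0.0054,-0.0326,0,0],[0,0,0,0.0054,-0.0326,0,0]]'
python3 -m crank '[[0,0,0,0.0054,-0.0326,0,0],[0,0,0,0.0054,-0.0326,0,0],[0,0,0,0.0054,-0.0326,0,0],[0,0,0,0.0054,-0.0326,0,0],[0,0,0,0.0054,-0.0326,0,0],[0,0,0,0.0054,-0.0326,0,0],[0,0,0,0.0054,-0.0326,0,0],[0,0,0,0,0,0,0]]'
python3 -c "
from h import *
go(.370,.274,.027,73.8)
cv2.imwrite('pics/wrist4.png',capture('wrist')['image'][:,:,::-1])"
```

```text
time_s: 11.45
tcp_pos: [0.576, 0.1742, 0.1515]
orientation: [0.8, 0.6, -0.001, -0.0]
contact_force: [-1.1, 0.9, -0.1]
gripper_width: 0.342
time_s: 12.25
tcp_pos: [0.3654, 0.2744, 0.1519]
orientation: [0.799, 0.602, -0.002, -0.0]
contact_force: [0.6, -0.3, -0.6]
gripper_width: 0.338
tcp [0.3654 0.2744 0.1519] yaw 74.0 tilt [-0.004 -0.002 -1.   ] J6 0.92 shift tool [0.0012 0.0049 0.1249] turn about tool z 0.2
```

View pics/wrist4.png

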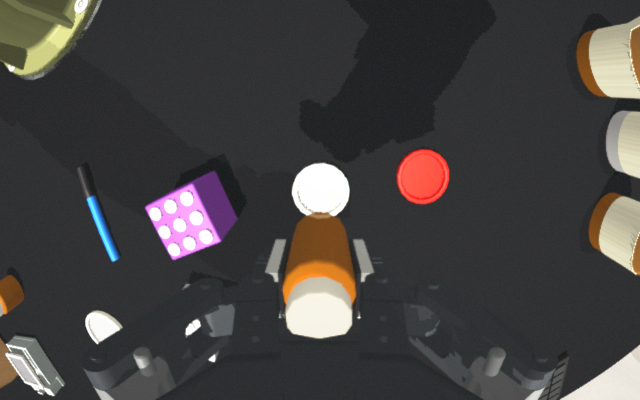

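Bottle held upright over the white ring at (320,190), purple block clear to the left. Lowering.

```bash
python3 -m crank '[[0,0,0,0.001,0.003,0.03,0],[0,0,0,0,0,0.03,0],[0,0,0,0,0,0.03,0],[0,0,0,0,0,0.015,0],[0,0,0,0,0,0.01,0],[0,0,0,0,0,0.006,0],[0,0,0,0,0,0,0],[0,0,0,0,0,0,0]]'
python3 -c "
from h import *
go(.370,.274,.0269,73.8)"
```

```text
time_s: 13.1
tcp_pos: [0.3732, 0.2748, 0.0328]
orientation: [0.8, 0.6, 0.0, 0.0]
contact_force: [-0.1, 0.8, 0.4]
gripper_width: 0.344
tcp [0.3732 0.2748 0.0328] yaw 73.8 tilt [ 0.001  0.    -1.   ] J6 0.92 shift tool [-0.0017 -0.0028  0.0059] turn about tool z -0.0
```

```bash
python3 -m crank '[[0,0,0,-0.001,-0.002,0.003,0],[0,0,0,0,0,0.0025,0],[0,0,0,0,0,0.001,0],[0,0,0,0,0,0,0],[0,0,0,0,0,0,0]]'
python3 -c "
from h import *
go(.370,.274,.0269,73.8)"
```

```text
time_s: 13.6
tcp_pos: [0.3706, 0.2745, 0.0268]
orientation: [0.8, 0.6, 0.001, 0.0]
contact_force: [-2.2, -1.5, 9.9]
gripper_width: 0.342
tcp [0.3706 0.2745 0.0268] yaw 73.8 tilt [ 0.001  0.001 -1.   ] J6 0.92 shift tool [-0.0006 -0.0005 -0.0001] turn about tool z -0.0
```

```bash
python3 -m crank '[[0,0,0,0,0,-0.001,40],[0,0,0,0,0,0,45],[0,0,0,0,0,0,55],[0,0,0,0,0,0,65],[0,0,0,0,0,-0.02,65],[0,0,0,0,0,-0.05,80],[0,0,0,0,0,-0.05,100],[0,0,0,0,0,-0.02,100]]'
python3 -c "
from h import *
go(.4697,.1017,.15,61.8)
go(.4697,.1017,.15,73.8)"
```

```text
time_s: 14.4
tcp_pos: [0.3722, 0.2756, 0.1712]
orientation: [0.8, 0.6, 0.003, 0.0]
contact_force: [0.2, -0.2, 0.9]
gripper_width: 1.0
tcp [0.3722 0.2756 0.1712] yaw 73.8 tilt [ 0.005  0.004 -1.   ] J6 0.92 shift tool [-0.1398  0.1422  0.0211] turn about tool z 12.0
tcp [0.3722 0.2756 0.1712] yaw 73.8 tilt [ 0.005  0.004 -1.   ] J6 0.92 shift tool [-0.1398  0.1422  0.0211] turn about tool z -0.0
```

```bash
python3 -m crank '[[0,0,0,-0.028,0.0284,0,100],[0,0,0,-0.028,0.0284,0,100],[0,0,0,-0.028,0.0284,0,100],[0,0,0,-0.028,0.0284,0,100],[0,0,0,-0.028,0.0284,0,100],[0,0,6,0,0,0.01,100],[0,0,6,0,0,0.01,100],[0,0,0,0,0,0,100]]'
python3 -c "
from h import *
go(.4697,.1017,.020,61.8)
cv2.imwrite('pics/wrist5.png',capture('wrist')['image'][:,:,::-1])"
```

```text
time_s: 15.2
tcp_pos: [0.4665, 0.0994, 0.1455]
orientation: [0.859, 0.513, -0.001, -0.0]
contact_force: [-0.1, -0.5, -0.4]
gripper_width: 1.0
tcp [0.4665 0.0994 0.1455] yaw 61.7 tilt [-0.003 -0.001 -1.   ] J6 0.7 shift tool [0.0038 0.0019 0.1254] turn about tool z -0.1
```

View pics/wrist5.png

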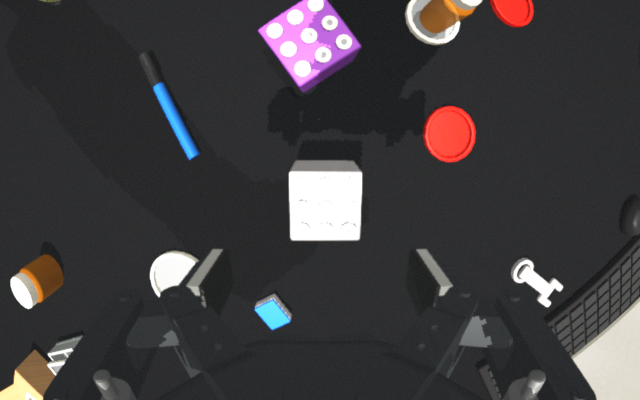

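Rack (290–362, 160–240) is square to the jaws and centred; the bottle stands in the small ring (top right). Descend and grip.

```bash
python3 -m crank '[[0,0,0,0.0035,0.001,0.03,100],[0,0,0,0,0,0.03,100],[0,0,0,0,0,0.03,100],[0,0,0,0,0,0.02,100],[0,0,0,0,0,0.012,100],[0,0,0,0,0,0,100],[0,0,0,0,0,0,50],[0,0,0,0,0,0,50]]' 80
python3 -m crank '[[0,0,0,0,0,0,30],[0,0,0,0,0,0,0],[0,0,0,0,0,0,0],[0,0,0,0,0,0,0],[0,0,0,0,0,0,0]]'
python3 -c "
from h import *
go(.5425,-.400,.15,85.5)"
```

```text
time_s: 16.05
tcp_pos: [0.4713, 0.103, 0.0261]
orientation: [0.858, 0.514, 0.001, 0.0]
contact_force: [0.2, -0.3, -0.2]
gripper_width: 0.69
time_s: 16.55
tcp_pos: [0.4717, 0.1029, 0.0265]
orientation: [0.858, 0.513, 0.001, 0.001]
contact_force: [-0.9, -0.0, 6.6]
gripper_width: 0.648
tcp [0.4717 0.1029 0.0265] yaw 61.8 tilt [ 0.003  0.001 -1.   ] J6 0.71 shift tool [-0.4095  0.3005 -0.1236] turn about tool z -23.7
```

```bash
python3 -m crank '[[0,0,0,0,0,-0.025,0],[0,0,0,0,0,-0.05,0],[0,0,0,0,0,-0.05,0],[0,0,0,0,0,-0.04,0],[0,0,0,-0.02925,0.02146,0,0],[0,0,0,-0.02925,0.02146,0,0],[0,0,0,-0.02925,0.02146,0,0],[0,0,0,-0.02925,0.02146,0,0]]'
python3 -m crank '[[0,0,0,-0.02925,0.02146,0,0],[0,0,0,-0.02925,0.02146,0,0],[0,0,0,-0.02925,0.02146,0,0],[0,0,0,-0.02925,0.02146,0,0],[0,0,0,-0.02925,0.02146,0,0],[0,0,0,-0.02925,0.02146,0,0],[0,0,0,-0.02925,0.02146,0,0],[0,0,0,-0.02925,0.02146,0,0]]'
python3 -m crank '[[0,0,0,-0.02925,0.02146,0,0],[0,0,0,-0.02925,0.02146,0,0],[0,0,-7.9,0,0,0,0],[0,0,-7.9,0,0,0,0],[0,0,-7.9,0,0,0,0],[0,0,0,0,0,0,0]]'
python3 -c "
from h import *
go(.5425,-.400,.09,85.5)
cv2.imwrite('pics/wrist6.png',capture('wrist')['image'][:,:,::-1])"
```

```text
time_s: 17.35
tcp_pos: [0.4905, -0.0423, 0.1906]
orientation: [0.858, 0.514, 0.001, 0.0]
contact_force: [1.6, -0.3, -1.9]
gripper_width: 0.638
time_s: 18.15
tcp_pos: [0.5309, -0.3298, 0.1902]
orientation: [0.858, 0.513, 0.0, 0.0]
contact_force: [0.9, 0.9, -1.7]
gripper_width: 0.644
time_s: 18.75
tcp_pos: [0.5409, -0.4003, 0.1899]
orientation: [0.734, 0.679, 0.0, -0.0]
contact_force: [-0.1, 0.2, -1.9]
gripper_width: 0.647
tcp [ 0.5409 -0.4003  0.1899] yaw 85.5 tilt [-0.  0. -1.] J6 -0.56 shift tool [0.0004 0.0016 0.0999] turn about tool z -0.0
```

View pics/wrist6.png

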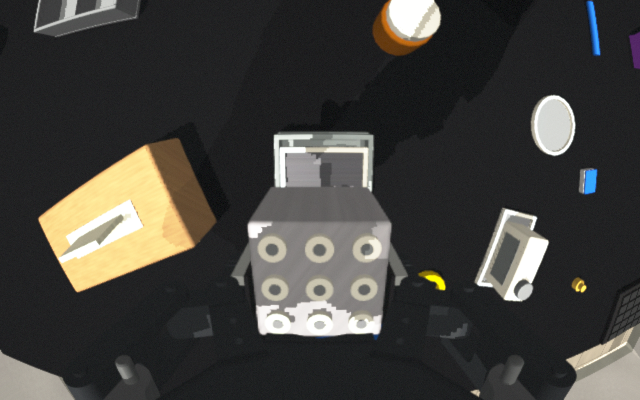

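```bash
python3 - <<'E'
from h import *
c=capture("wrist");print(c["cx"],c["cy"])
for u,v,z in [(280,165,.054),(368,165,.054),(324,149,.054),(215,215,.0),(193,243,.08)]: print(u,v,onz(c,u,v,z,"wrist").round(4))
im=c["image"][120:200,260:390,::-1];cv2.imwrite("pics/pad.png",cv2.resize(im,None,fx=6,fy=6,interpolation=cv2.INTER_CUBIC))
E
```

```text
319.07725665368474 201.13648389465814
280 165 [ 0.5127 -0.4341  0.054 ]
368 165 [ 0.5192 -0.354   0.054 ]
324 149 [ 0.5016 -0.393   0.054 ]
215 215 [ 0.5721 -0.5259  0.    ]
193 243 [ 0.5735 -0.5222  0.08  ]
```

View pics/pad.png

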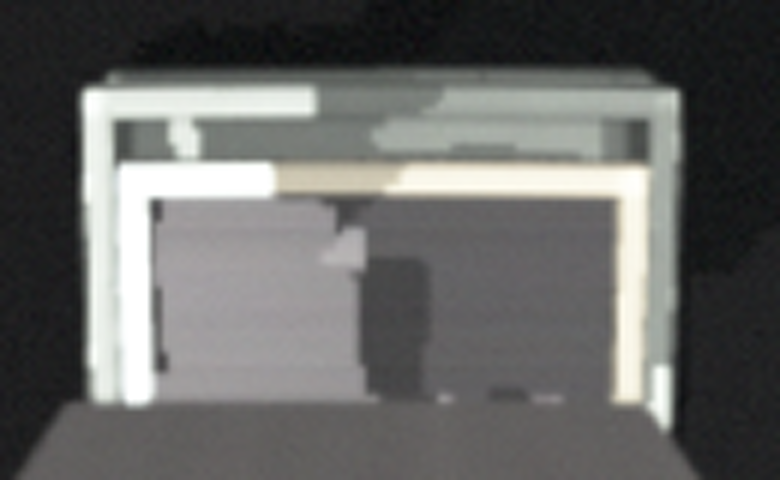

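```bash
python3 -m crank '[[0,0,0,0.002,0,0.03,0],[0,0,0,0,0,0.03,0],[0,0,0,0,0,0.025,0],[0,0,0,0,0,0.015,0],[0,0,0,0,0,0.006,0],[0,0,0,0,0,0,0],[0,0,0,0,0,0,0]]'
python3 -c "
from h import *
go(.541,-.398,.0625,85.5)"
```

```text
time_s: 19.55
tcp_pos: [0.5421, -0.3988, 0.0852]
orientation: [0.735, 0.678, 0.0, 0.001]
contact_force: [0.7, 0.2, -1.4]
gripper_width: 0.646
tcp [ 0.5421 -0.3988  0.0852] yaw 85.5 tilt [ 0.002 -0.001 -1.   ] J6 -0.55 shift tool [ 0.0007 -0.0012  0.0227] turn about tool z -0.0
```

```bash
python3 -m crank '[[0,0,0,0,0,0.005,0],[0,0,0,0,0,0.004,0],[0,0,0,0,0,0,0]]' 90
python3 -m crank '[[0,0,0,0,0,0.004,0],[0,0,0,0,0,0.004,0],[0,0,0,0,0,0.003,0],[0,0,0,0,0,0.002,0],[0,0,0,0,0,0,0]]'
python3 -m crank '[[0,0,0,0,0,0.001,0],[0,0,0,0,0,0,0]]'
```

```text
time_s: 19.85
tcp_pos: [0.5422, -0.3988, 0.0756]
orientation: [0.735, 0.679, 0.0, 0.001]
contact_force: [1.6, -0.9, 2.2]
gripper_width: 0.637
time_s: 20.35
tcp_pos: [0.5422, -0.3988, 0.0636]
orientation: [0.734, 0.679, 0.0, 0.001]
contact_force: [-1.7, 0.5, 9.9]
gripper_width: 0.639
time_s: 20.55
tcp_pos: [0.5422, -0.3989, 0.0629]
orientation: [0.735, 0.679, 0.0, 0.001]
contact_force: [-1.1, -0.1, 10.4]
gripper_width: 0.639
```

```bash
python3 -m crank '[[0,0,0,0,0,0.0015,0],[0,0,0,0,0,0.0015,0],[0,0,0,0,0,0,0]]'
python3 -m crank '[[0,0,0,0,0,0,0],[0,0,0,0,0,0,0],[0,0,0,0,0,0,0],[0,0,0,0,0,0,0],[0,0,0,0,0,0,0],[0,0,0,0,0,0,0],[0,0,0,0,0,0,0],[0,0,0,0,0,0,0]]'
```

```text
time_s: 20.85
tcp_pos: [0.5423, -0.3989, 0.0624]
orientation: [0.734, 0.679, 0.0, 0.002]
contact_force: [-6.1, 5.3, 25.4]
gripper_width: 0.639
time_s: 21.65
tcp_pos: [0.5423, -0.3989, 0.0624]
orientation: [0.735, 0.679, 0.0, 0.002]
contact_force: [-6.9, 5.0, 24.9]
gripper_width: 0.637
```

```bash
python3 -m crank '[[0,0,0,0,0,0,0],[0,0,0,0,0,0,0],[0,0,0,0,0,0,0],[0,0,0,0,0,0,0],[0,0,0,0,0,-0.002,0],[0,0,0,0,0,-0.002,0],[0,0,0,0,0,-0.002,0],[0,0,0,0,0,0,0]]'
python3 -c "
from h import *
cv2.imwrite('pics/side7.png',cv2.resize(capture('side')['image'][260:370,320:450,::-1],None,fx=5,fy=5))"
```

```text
time_s: 22.45
tcp_pos: [0.5422, -0.3989, 0.0659]
orientation: [0.735, 0.679, 0.0, 0.001]
contact_force: [-1.9, 0.3, 8.3]
gripper_width: 0.644
```

View pics/side7.png

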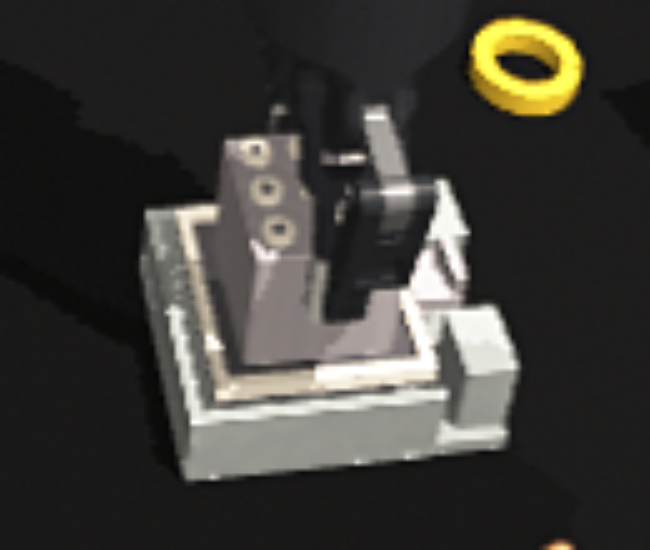

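```bash
python3 -m crank '[[0,0,0,0,0,-0.001,0],[0,0,0,0,0,0,0]]';python3 -m crank '[[0,0,0,0,0,-0.001,0],[0,0,0,0,0,0,0]]'
```

```text
time_s: 22.7
tcp_pos: [0.5422, -0.3988, 0.0661]
orientation: [0.734, 0.679, 0.0, 0.001]
contact_force: [0.5, 0.5, 7.6]
gripper_width: 0.641
time_s: 22.9
tcp_pos: [0.5417, -0.3985, 0.0661]
orientation: [0.734, 0.679, 0.0, 0.0]
contact_force: [1.6, -1.1, 4.3]
gripper_width: 0.644
```

TCP stays at 0.0661 (stage at about 0.0104) while the force falls as I back off, so the latch holds it. Release.

```bash
python3 -m crank '[[0,0,0,0,0,-0.0005,75],[0,0,0,0,0,0,80],[0,0,0,0,0,0,85],[0,0,0,0,0,0,85],[0,0,0,0,0,-0.02,90],[0,0,0,0,0,-0.05,100],[0,0,0,0,0,-0.05,100],[0,0,0,0,0,0,100]]' 40
python3 -c "
from h import *
go(.3838,-.305,.17,85.5)
cv2.imwrite('pics/side8.png',cv2.resize(capture('side')['image'][220:380,260:460,::-1],None,fx=3.5,fy=3.5))"
```

```text
time_s: 23.7
tcp_pos: [0.5448, -0.4008, 0.1946]
orientation: [0.734, 0.679, 0.001, 0.006]
contact_force: [0.4, -1.3, -0.1]
gripper_width: 1.001
tcp [ 0.5448 -0.4008  0.1946] yaw 85.5 tilt [ 0.01  -0.007 -1.   ] J6 -0.56 shift tool [ 0.083  -0.1683  0.0223] turn about tool z -0.0
```

View pics/side8.png

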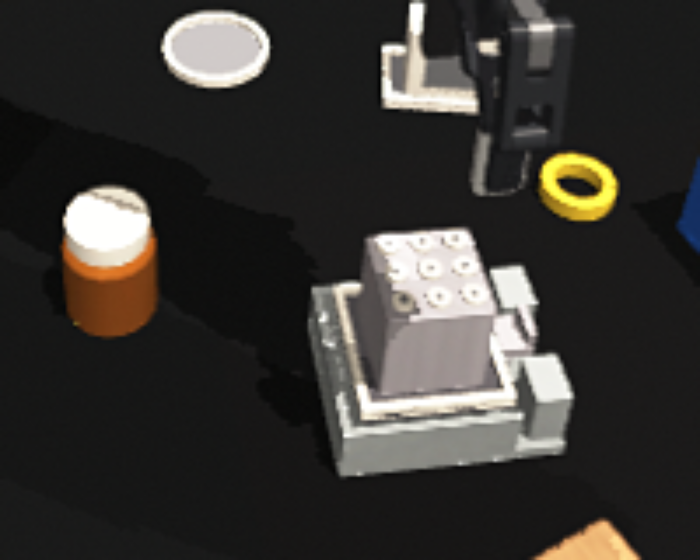

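Rack sits inside the pad rim, low on the housing with the latch in. Now the jar.

```bash
python3 -m crank '[[0,0,0,0.0138,-0.028,0,100],[0,0,0,0.0138,-0.028,0,100],[0,0,0,0.0138,-0.028,0,100],[0,0,0,0.0138,-0.028,0,100],[0,0,0,0.0138,-0.028,0,100],[0,0,0,0.0138,-0.028,0,100],[0,0,0,0,0,0.03,100],[0,0,0,0,0,0,100]]'
python3 -c "
from h import *
go(.3838,-.305,.019,85.5)
c=capture('wrist');hsv=cv2.cvtColor(c['image'],cv2.COLOR_RGB2HSV)
m=np.zeros((400,640),bool);m[120:300,240:400]=True
print('jar cap',rect(c,m&(hsv[...,2]>110)&(hsv[...,1]<70),.072,'wrist'))"
```

```text
time_s: 24.55
tcp_pos: [0.3774, -0.3002, 0.153]
orientation: [0.735, 0.679, -0.0, -0.003]
contact_force: [-0.9, 0.1, 0.5]
gripper_width: 0.999
tcp [ 0.3774 -0.3002  0.153 ] yaw 85.5 tilt [-0.005  0.004 -1.   ] J6 -0.59 shift tool [-0.0047  0.0074  0.1339] turn about tool z -0.0
jar cap (array([ 381.4, -305. ,   49.8,   47.9,   14.4]), array([ 381.1, -304.6,   25.2]), array([314.1, 214.7]))
```

```bash
python3 -m crank '[[0,0,0,-0.003,0.004,0.03,100],[0,0,0,0,0,0.025,100],[0,0,0,0,0,0.02,100],[0,0,0,0,0,0,100],[0,0,0,0,0,0,100]]' 45
python3 -c "
from h import *
go(.383,-.305,.02,85.5)"
```

```text
time_s: 25.1
tcp_pos: [0.3845, -0.306, 0.0817]
orientation: [0.734, 0.679, -0.0, -0.0]
contact_force: [0.5, -0.6, 0.9]
gripper_width: 1.002
tcp [ 0.3845 -0.306   0.0817] yaw 85.5 tilt [-0.  0. -1.] J6 -0.59 shift tool [ 0.0008 -0.0016  0.0617] turn about tool z -0.0
```

```bash
python3 -m crank '[[0,0,0,0.001,-0.001,0.025,100],[0,0,0,0,0,0.02,100],[0,0,0,0,0,0.012,100],[0,0,0,0,0,0.004,100],[0,0,0,0,0,0,100],[0,0,0,0,0,0,80],[0,0,0,0,0,0,72],[0,0,0,0,0,0,68]]' 45
python3 -m crank '[[0,0,0,0,0,0,64],[0,0,0,0,0,0,60],[0,0,0,0,0,0,40],[0,0,0,0,0,0,0],[0,0,0,0,0,0,0],[0,0,0,0,0,0,0]]'
python3 -c "
from h import *
go(.4868,-.092,.14,85.5)"
```

```text
time_s: 25.9
tcp_pos: [0.3837, -0.305, 0.021]
orientation: [0.734, 0.679, 0.0, 0.001]
contact_force: [-0.2, -1.1, 1.2]
gripper_width: 0.678
time_s: 26.5
tcp_pos: [0.3835, -0.3045, 0.0211]
orientation: [0.734, 0.679, 0.0, 0.0]
contact_force: [-1.1, 2.1, 8.0]
gripper_width: 0.615
tcp [ 0.3835 -0.3045  0.0211] yaw 85.5 tilt [ 0.001  0.    -1.   ] J6 -0.59 shift tool [ 0.22    0.0864 -0.1188] turn about tool z -0.0
```

```bash
python3 -m crank '[[0,0,0,0,0,-0.02,0],[0,0,0,0,0,-0.04,0],[0,0,0,0,0,-0.04,0],[0,0,0,0,0,-0.02,0],[0,0,0,0,0,0,0],[0,0,0,0.0314,0.0123,0,0],[0,0,0,0.0314,0.0123,0,0],[0,0,0,0.0314,0.0123,0,0]]'
python3 -m crank '[[0,0,0,0.0314,0.0123,0,0],[0,0,0,0.0314,0.0123,0,0],[0,0,0,0.0314,0.0123,0,0],[0,0,0,0.0314,0.0123,0,0],[0,0,0,0,0,0,0],[0,0,0,0,0,0,0]]'
python3 -c "
from h import *
go(.4868,-.092,.0241,85.5)"
```

```text
time_s: 27.3
tcp_pos: [0.4265, -0.2123, 0.1385]
orientation: [0.735, 0.678, -0.0, -0.001]
contact_force: [0.6, -0.2, -2.3]
gripper_width: 0.614
time_s: 27.9
tcp_pos: [0.4853, -0.0917, 0.1387]
orientation: [0.734, 0.679, -0.001, -0.001]
contact_force: [0.0, -0.4, -2.6]
gripper_width: 0.614
tcp [ 0.4853 -0.0917  0.1387] yaw 85.6 tilt [-0.003 -0.    -1.   ] J6 -0.11 shift tool [-1.000e-04  1.800e-03  1.145e-01] turn about tool z 0.1
```

```bash
python3 -m crank '[[0,0,0,0,0.001,0.03,0],[0,0,0,0,0,0.03,0],[0,0,0,0,0,0.025,0],[0,0,0,0,0,0.015,0],[0,0,0,0,0,0.006,0],[0,0,0,0,0,0,0],[0,0,0,0,0,0,0]]'
python3 -c "
from h import *
go(.4868,-.092,.0241,85.5)"
```

```text
time_s: 28.6
tcp_pos: [0.4875, -0.093, 0.0347]
orientation: [0.735, 0.678, 0.0, 0.0]
contact_force: [0.8, -0.1, -2.2]
gripper_width: 0.613
tcp [ 0.4875 -0.093   0.0347] yaw 85.4 tilt [ 0. -0. -1.] J6 -0.11 shift tool [ 0.001  -0.0008  0.0106] turn about tool z -0.1
```

```bash
python3 -m crank '[[0,0,0,0,0,0.004,0],[0,0,0,0,0,0.003,0],[0,0,0,0,0,0.002,0],[0,0,0,0,0,0.0015,0],[0,0,0,0,0,0,0],[0,0,0,0,0,0,0]]'
```

```text
time_s: 29.2
tcp_pos: [0.4874, -0.0924, 0.0241]
orientation: [0.734, 0.679, 0.0, 0.0]
contact_force: [-2.4, -0.1, 3.6]
gripper_width: 0.616
```

```bash
python3 -m crank '[[0,0,0,0,0,0,66],[0,0,0,0,0,0,72],[0,0,0,0,0,0,80],[0,0,0,0,0,0,85],[0,0,0,0,0,0,85],[0,0,0,0,0,-0.02,85],[0,0,0,0,0,-0.05,100],[0,0,0,0,0,-0.05,100]]'
python3 -m crank '[[0,0,0,0,0,-0.05,100],[0,0,0,0,0,-0.03,100],[0,0,0,0.045,0,0,100],[0,0,0,0.045,0,0,100],[0,0,0,0.045,0,0,100],[0,0,0,0.04,0,0,100],[0,0,0,0,0,0,100],[0,0,0,0,0,0,100]]'
python3 - <<'E'
from h import *
c=capture('top');im=c['image'];hsv=cv2.cvtColor(im,cv2.COLOR_RGB2HSV)
a=cv2.resize(im[130:250,330:500,::-1],None,fx=4,fy=4)
s=capture('side')['image']
b=cv2.resize(s[125:365,230:430,::-1],None,fx=2.5,fy=2.5)
cv2.imwrite('pics/end_top.png',a);cv2.imwrite('pics/end_side.png',b)
# cap-top centre of jar; contour for top face of reservoir by higher threshold
g=(hsv[...,2]>200)&(hsv[...,1]<70);m=np.zeros_like(g);m[140:198,360:404]=1
k=cv2.morphologyEx((g&m).astype(np.uint8),cv2.MORPH_OPEN,np.ones((5,5)))
print('reservoir',rect(c,k,.063,'top'))
E
```

```text
time_s: 30.0
tcp_pos: [0.4861, -0.0922, 0.1443]
orientation: [0.734, 0.679, -0.001, -0.001]
contact_force: [1.4, 0.3, -1.1]
gripper_width: 1.001
time_s: 30.8
tcp_pos: [0.501, 0.0827, 0.2236]
orientation: [0.734, 0.679, -0.0, 0.0]
contact_force: [-0.7, -0.8, -0.1]
gripper_width: 1.001
reservoir (array([ 639. , -158.6,   52. ,   32.4,  -14.6]), array([ 639.1, -158.7,   28.6]), array([384.5, 168. ]))
```

View pics/end_top.png

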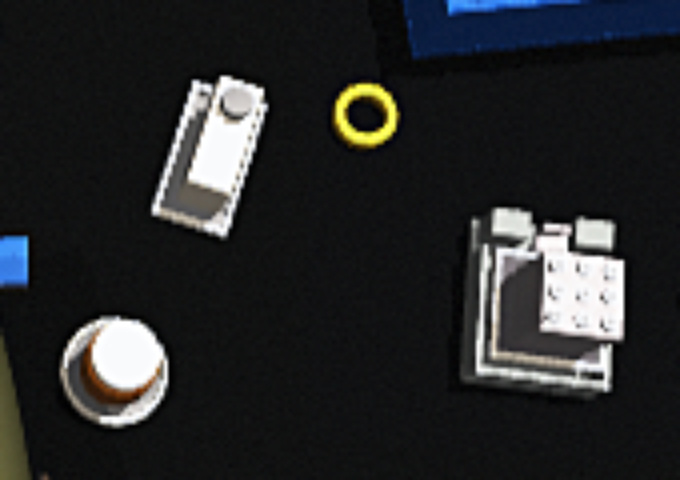

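View pics/end_side.png

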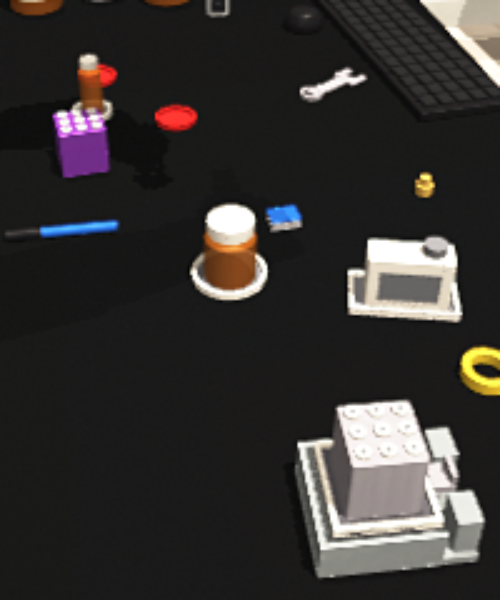

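```bash
python3 - <<'E'
from h import *
c=capture('top')
r=onz(c,386.7,163.5,.063,'top')[:2]-[.6528,-.1595]; k=onz(c,475.5,204,.1,'top')[:2]-[.5415,-.398]; j=onz(c,330+126/4,130+355/4,.075,'top')[:2]-[.4868,-.092]
print(r*1000,k*1000,j*1000)
if max(map(np.linalg.norm,(r,k,j)))<.008: print(hand_in())
E
```

```text
[ 0.02778516 -5.28781243] [-4.11971865 -2.32083686] [-0.7115393  -3.22248998]
the job is handed in; nothing more can be done
None
```

The job is handed in at about 31 s of the 134 s. The jar is in the big ring, the bottle in the small ring, the reservoir in the oblong tray and the rack on the latched stage. The gripper was open and clear at the end.

- **Flat on the floor:** the jar, bottle and reservoir were each lowered until the TCP height matched the holder's floor and the contact force rose, then let go. The final side view shows all three upright inside their rims.
- **Stage and latch:** I pressed the stage to its stop at about 25 N and held it for more than a second. When I backed off, the TCP stayed at a depth of about 10.4 mm while the force fell. The pictures after release show the rack still down.
- **Position offsets in the last top view:** reservoir about 5 mm, rack about 5 mm and jar about 3 mm. These come from rough hand-read pixels, and the play is 8 mm each way. The bottle was not re-measured, only seen standing in its ring.
- **Disagreements:** the top and wrist cameras differed by about 4 mm on the pad centre, so I used the average. The automatic mask on the placed reservoir failed because it merged with the rim and shadow, so I read that position by hand.
- **Look-alikes:** I never touched the red rings or the purple block.

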